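# Finish the chocolate oat-biscuit sandwich

## Robot

A 7-joint arm with a two-finger parallel gripper is mounted at the origin on a cart in front of the work surface, level with it; the furniture and walls round the work are solid. World frame = base frame: x ahead of the robot, y to its left, z up, the work surface at z = 0. Lengths are in m, angles in rad, forces in N, time in s.
With the tool pointing down it reaches from about 0.425 to 0.925 m from the base axis. Payload 6.8 kg.
Tool frame: the origin (TCP) lies at the very end of the fingers, on their centre line; the grasp point (between the pads) lies 19 mm behind it; z points along the fingers, y is the line along which they close (so a half turn about z gives the same grasp; the last joint's range is limited). The gripper opens to 85 mm and grips with 20 to 120 N. Pads are 22 mm wide; open, the fingers measure 114 mm over their backs; the gripper's body (76 mm by 85 mm) begins 54 mm behind the grasp point. The pads swing forward as they close: fully open they stand 13 mm farther back than shut.
Start: joints at [1.095, 0.477, 0.022, 1.555, -0.011, 1.109, -0.083], TCP at [0.243, -0.63, 0.231] pointing down, gripper open.
Joint ranges: [-2.96, 2.96], [-0.34, 2.1], [-1.41, 1.46], [0.24, 2.44], [-1.37, 4.51], [0.17, 1.92], [-2.96, 2.96]. Speed limits (rad/s): [2.39, 2.39, 3.14, 3.14, 3.14, 3.14, 3.14].

## Interface

Orientations are given as a unit quaternion [w, x, y, z].
In Python, from station import bot gives the robot as it stands.
- The arm moves only by the shell command python3 nudge.py [FORCE], which reads ROWS from standard input. ROWS is a JSON object with one list for each field, all of the same length, 1 to 20, a row being the entries at one place: dx, dy, dz (the shift in m), yaw (a turn about the tool's z in rad), finger_gap (the opening from 0.0 (shut) to 1.0 (fully open)); each row shifts and turns the commanded pose from where the row before left it, along the tool's axes as they then stand; what a row does not reach is not made up. A row lasts 1/10 s, in which the tool goes at most 0.05 m and 0.15 rad, less where a joint would pass 70% of its speed; a pose out of reach is approached as far as the arm can. The fingers move at their own pace and stop on an object; FORCE is the grip in N (left out, the last holds). Time passes only in rows, so rows that do not move let the fingers close. It prints the time, the measured TCP pose, the force, the opening and the grip force at its end. Input that does not fit is refused with a message, and nothing moves.
- bot.get_obs(): the state, without advancing time (a new reading comes with each control period).
- bot.read_camera(name): name is "scene" or "top" or "wrist"; returns the picture (420x560x3 uint8, blue, green, red); there is no depth.
- bot.camera_info(name): a dict with "vertical_fov" (degrees; the focal length in pixels is half the picture's height over the tangent of half this angle, whatever the lens; pixels are square), "cx", "cy" (the principal point, pixels), "view" (4x4, takes a point from world to camera coordinates); the wrist camera has in their place "hand_eye" (4x4, takes a point from camera to tool coordinates, whose origin is the TCP and whose axes are the flange's). Camera axes: x right, y up, looking along -z (the intrinsics and any distortion apply to the point x, -y, -z); pixel columns grow to the right and rows downward; lengths in m; the calibration is good to about 2 mm. The wrist camera is an equidistant fisheye: a pixel r from the principal point sees the ray r / f radians off the axis. A picture is of the moment at which its call begins: read the wrist's pose just before it. camera_info takes no time and is no camera call.
- bot.hand_in(): hands the job in; it is judged then, once.
The state is a dict: "t": time; "q": joint angles; "joint_vel": joint speeds; "joint_torque": joint torques, N m; "eef_pos": TCP position; "tool_rot": TCP orientation; "contact_force": force on the tool from outside, world axes, zero at the start; "torque": the same for the moment, N m; "gripper_width": opening from 0.0 (shut) to 1.0 (fully open); "grasp_force": force on a finger pad.
Only numpy, scipy, OpenCV 4.12 (cv2) and the standard library are available. Lean on these libraries where they do the work, as an engineer would, in place of code of your own. Each camera call takes 0.05 s, during which the arm holds its last target. There are 200 camera calls.

## Task

Finish the biscuit sandwich on the plate: first lay the dark chocolate disc centred on the oat biscuit that lies there. Then take the second oat biscuit out of the wire rack, where it stands on edge, lay it flat on the worktop and let go, take it again round its rim and set it level and centred on the chocolate. Set things down rather than dropping them, leave the three layers in a neat flat stack with nothing shifted on the plate, and do not disturb the plate, mug, teaspoon or pot.

Things in the scene. Friction and masses are not known exactly. Their poses are not given: they have to be found in the camera images.
- plate: Round white plate, 170 mm across, rim 16 mm high, flat floor 105 mm across, loose, stands on the worktop. Origin: centre of its underside. The strip of worktop nearest the robot, between teaspoon and mug (x 0.40 to 0.47, y -0.2 to 0.2), is always free.
- plate_in (a point): Centre of the flat inner floor of the plate (z up), 5 mm above the worktop; the first biscuit lies here.
- base_biscuit: First oat biscuit: light brown flat disc with small dark dots, 62 mm diameter, 12 mm thick, lying flat near the middle of the plate, loose. Origin: centre of the disc (6 mm below its top face); z is the disc's axis.
- chocolate: Dark brown chocolate disc with raised squares, 56 mm diameter, 12 mm thick, lying flat on a round cork coaster (85 mm across, 9 mm thick, loose on the worktop). Origin: centre of the disc; z is the disc's axis; both faces alike. About 40 g.
- top_biscuit: Second oat biscuit, like the first: 62 mm diameter, 12 mm thick, about 30 g, both faces alike. It stands on edge in the middle slot of the wire rack, its centre 39 mm and its top edge 70 mm above the worktop; it lifts straight up out of the slot. Origin: centre of the disc; z: its axis, level and along the rack's x at first. Can be pinched across its thickness above the wires.
- rack: Low steel wire rack like a small toast rack, 98 mm long (its x axis) by 51 mm, fixed to the worktop. Four wire arches across it, 19 mm apart, topping out 34 mm above the worktop, make three slots; the biscuit stands in the middle one, on two wires. Origin: on the worktop under its middle.
- mug: Dark green mug, 82 mm across without its handle, 89 mm tall: bystander at the front right, leave alone. Origin: centre of its underside.
- teaspoon: Metal teaspoon, 130 mm long, lying flat: bystander at the front left, leave alone. Origin: centre of its underside.
- pot: Small round white-grey pot with a blue band, 69 mm across, 41 mm tall: bystander behind the work, leave alone. Origin: centre of its underside.

How it is judged:
By the outcome, as a careful person would: the job done as asked, in the order asked, and still so for the second after the job is handed in, with the robot touching nothing.
It also fails if it takes over 59 s, if anything falls off the work surface, if the arm or the gripper's body presses on something with over 40 N, if the wrist force passes 120 N, or if a joint passes its speed limit or range.

## Working session

There is one attempt and no reset: what is moved stays moved. The work goes in short steps, Python scripts to look and compute and a shell command to move; the robot and the scene stay as the last step left them, time stands still between calls to the robot, and variables do not carry over. Pictures are saved under pics/ and viewed, at most 10 in all, crops included, and the job is handed in when it is done.

```bash
ls; mkdir -p pics
python3 - <<'E'
from station import bot
import cv2,numpy as np
np.set_printoptions(precision=4,suppress=True)
o=bot.get_obs();print(o['t'],o['eef_pos'],o['tool_rot'],o['gripper_width'])
for n in("scene","top","wrist"):
    i=bot.camera_info(n);print(n,i)
for n in("scene","top"):
    cv2.imwrite(f"pics/{n}0.png",bot.read_camera(n))
E
```

```text
nudge.py
pics
station.py
0.0 [ 0.2425 -0.6293  0.2303] [-0.0009  0.9831  0.1829 -0.0002] 0.9940944309924691
scene {'vertical_fov': 50.3424935107194, 'cx': 268.59000888052026, 'cy': 206.41590805203026, 'view': array([[-0.6784, -0.7346, -0.0074,  0.368 ],
       [ 0.5043, -0.473 ,  0.7225, -0.3239],
       [-0.5343,  0.4865,  0.6913, -0.9095],
       [ 0.    ,  0.    ,  0.    ,  1.    ]])}
top {'vertical_fov': 55.43776028330278, 'cx': 288.738630680042, 'cy': 214.64962734271936, 'view': array([[-0.0252, -0.9996, -0.0125, -0.0083],
       [ 0.9853, -0.027 ,  0.1688, -0.5455],
       [-0.169 , -0.0081,  0.9856, -1.3   ],
       [ 0.    ,  0.    ,  0.    ,  1.    ]])}
wrist {'vertical_fov': 65.70646984690485, 'cx': 274.25661389826064, 'cy': 206.17264106491234, 'hand_eye': array([[ 0.0002,  0.9651,  0.262 ,  0.0659],
       [ 1.    , -0.0004,  0.0009, -0.0001],
       [ 0.001 ,  0.262 , -0.9651, -0.1434],
       [ 0.    ,  0.    ,  0.    ,  1.    ]])}
```
View pics/scene0.png

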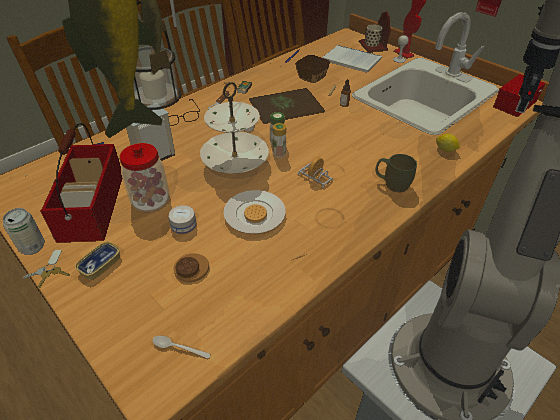

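View pics/top0.png

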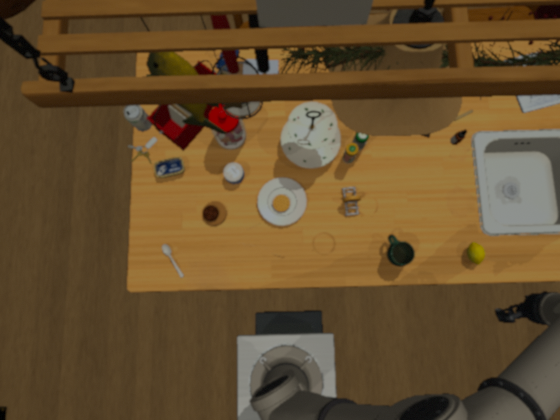

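The scene view shows the chocolate at about (188,266), the plate and biscuit at (255,213) and the rack at (316,175). In the top view they are at (211,213), (282,203) and (350,201). A tall tiered stand is behind the plate.

Create h.py:
```python
from station import bot
import cv2,numpy as np
from scipy.spatial.transform import Rotation as R
np.set_printoptions(precision=4,suppress=True)
def pose():
    o=bot.get_obs();T=np.eye(4);T[:3,:3]=R.from_quat(np.roll(o['tool_rot'],-1)).as_matrix();T[:3,3]=o['eef_pos'];return T
def shot(n,save=None):
    T=pose();im=bot.read_camera(n)
    if save: cv2.imwrite(f'pics/{save}.png',im)
    return im,T
def ray(n,px,T=None):
    i=bot.camera_info(n);f=210/np.tan(np.radians(i['vertical_fov']/2))
    p=(np.atleast_2d(px)-[i['cx'],i['cy']])/f
    if n=='wrist':
        r=np.linalg.norm(p,axis=1,keepdims=True)+1e-12
        d=np.hstack([p[:,:1]/r*np.sin(r),-p[:,1:]/r*np.sin(r),-np.cos(r)]);M=T@i['hand_eye']
    else:
        d=np.c_[p[:,0],-p[:,1],-np.ones(len(p))];M=np.linalg.inv(i['view'])
    return M[:3,3],d@M[:3,:3].T
def onz(n,px,z,T=None):
    o,d=ray(n,px,T);return o+d*((z-o[2])/d[:,2])[:,None]
def circle(P):
    A=np.c_[2*P[:,:2],np.ones(len(P))];s=np.linalg.lstsq(A,(P[:,:2]**2).sum(1),rcond=None)[0]
    return s[:2],np.sqrt(s[2]+s[:2]@s[:2])
def blob(mask,seed=None):
    cs=[c for c in cv2.findContours(mask.astype(np.uint8),0,cv2.CHAIN_APPROX_NONE)[0] if cv2.contourArea(c)>30]
    if seed is not None: return min(cs,key=lambda c:np.linalg.norm(c[:,0].mean(0)-seed))[:,0]
    return max(cs,key=cv2.contourArea)[:,0]
```

Run:
```python
from h import *
for nm,z,a,b in[('choc',.021,(188,266),(211,213)),('bisc',.017,(256,213),(282,204)),('rack',.05,(316,170),(350,199)),('mug',.089,(398,155),(401,249)),('pot',.041,(182,211),(233,171)),('standtop',.12,(234,117),(312,130)),('spoon',0,(185,346),(172,260))]:
    print(nm,onz('scene',a,z),onz('top',b,z))
print(pose())
```

```text
choc [[0.56   0.2472 0.021 ]] [[0.5626 0.245  0.021 ]]
bisc [[0.5871 0.0049 0.017 ]] [[ 0.5882 -0.0001  0.017 ]]
rack [[ 0.5753 -0.2169  0.05  ]] [[ 0.5924 -0.2307  0.05  ]]
mug [[ 0.4306 -0.3992  0.089 ]] [[ 0.4164 -0.3795  0.089 ]]
pot [[0.7081 0.1585 0.041 ]] [[0.7042 0.1659 0.041 ]]
standtop [[ 0.8657 -0.1559  0.12  ]] [[ 0.8136 -0.1071  0.12  ]]
spoon [[0.4031 0.3693 0.    ]] [[0.4062 0.3823 0.    ]]
[[ 0.9331  0.3595 -0.0007  0.2425]
 [ 0.3595 -0.9331  0.0015 -0.6294]
 [-0.0001 -0.0016 -1.      0.2304]
 [ 0.      0.      0.      1.    ]]
```

```bash
echo '{"dx":[0,0,0,0.025,0.025,0.025,0.025,0.025,0.025,0.025,0.025,0.025,0.025,0.025,0.025,0.025,0,0,0],"dy":[0,0,0,-0.035,-0.035,-0.035,-0.035,-0.035,-0.035,-0.035,-0.035,-0.035,-0.035,-0.035,-0.035,-0.035,-0.035,-0.03,0],"dz":[-0.02,-0.02,-0.01,0,0,0,0,0,0,0,0,0,0,0,0,0,0,0,0],"yaw":[0.123,0.123,0.122,0,0,0,0,0,0,0,0,0,0,0,0,0,0,0,0],"finger_gap":[1,1,1,1,1,1,1,1,1,1,1,1,1,1,1,1,1,1,1]}' | python3 nudge.py 30
python3 - <<'E'
from h import *
im,T=shot('wrist','w1');print(T)
E
```

```text
t: 2.0
eef_pos: [0.568, -0.1039, 0.2809]
tool_rot: [-0.001, 1.0, 0.004, -0.0]
contact_force: [-0.5, 0.0, 0.9]
gripper_width: 1.0
grasp_force: 0.0
[[ 1.      0.0078 -0.0007  0.568 ]
 [ 0.0078 -1.      0.0027 -0.1039]
 [-0.0006 -0.0027 -1.      0.2809]
 [ 0.      0.      0.      1.    ]]
```

View pics/w1.png

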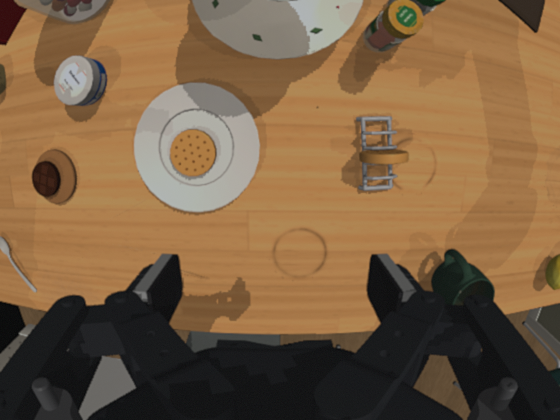

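The wrist view shows the plate at about (197,147), the base biscuit at (193,152), the chocolate at (46,179) on its coaster, and the rack at (376,153). The standing biscuit is at (384,157), with its axis roughly along world x. Next I measure these and check the clearance to the stand.

```bash
cat > t1.txt <<'E'
E
python3 - <<'E'
from h import *
im=cv2.imread('pics/w1.png');T=pose()
hsv=cv2.cvtColor(im,cv2.COLOR_BGR2HSV)
for nm,p in[('bisc',(185,150)),('choc',(46,176)),('choc2',(40,185)),('coaster',(68,180)),('table',(280,160)),('plate',(150,150)),('platefl',(172,120)),('rackbisc',(370,157)),('wire',(362,140))]: print(nm,hsv[p[1],p[0]])
# ring points of plate: low saturation
def masked(m,x0,y0,x1,y1):
    k=np.zeros(m.shape,bool);k[y0:y1,x0:x1]=1;return m&k
S=hsv[...,1];V=hsv[...,2];H=hsv[...,0]
c=blob(masked((S<70)&(V>80),125,75,270,220));P=onz('wrist',c,.016,T);print('plate',circle(P))
c=blob(masked((S>90),168,126,220,180));P=onz('wrist',c,.017,T);print('base',circle(P),P.min(0),P.max(0))
c=blob(masked((V<75),25,155,65,205));P=onz('wrist',c,.021,T);print('choc',circle(P),P.min(0),P.max(0))
# stand lower bowl triangulation
for a,b in[((235,155),(311,140)),((229,83),(312,115))]:
    o1,d1=ray('scene',a);o2,d2=ray('top',b);d1=d1[0];d2=d2[0]
    s=np.linalg.lstsq(np.c_[d1,-d2],o2-o1,rcond=None)[0];print('stand',o1+s[0]*d1,o2+s[1]*d2)
print('rack corners',onz('wrist',[(360,118),(388,118),(362,188),(394,188)],.034,T)[:,:2].tolist())
print('rackbisc',onz('wrist',[(360,157),(408,157),(384,157)],.06,T)[:,:2].tolist())
cv2.imwrite('pics/crop1.png',cv2.resize(np.hstack([im[100:210,20:130],im[100:210,140:250],im[100:210,330:440]]),(780,260),interpolation=cv2.INTER_CUBIC))
E
```

```text
bisc [ 15 160 151]
choc [  9 170  51]
choc2 [  9 169  59]
coaster [ 14 148 129]
table [ 15 141 175]
plate [ 30  12 175]
platefl [ 22  16 174]
rackbisc [ 16 156 119]
wire [11 22 91]
plate (array([ 0.5991, -0.0028]), np.float64(0.08402895725731427))
base (array([ 0.5935, -0.0012]), np.float64(0.030029682111283276)) [ 0.564  -0.0314  0.017 ] [0.6237 0.0292 0.017 ]
choc (array([0.5653, 0.2396]), np.float64(0.028276958383200997)) [0.5381 0.2097 0.021 ] [0.5923 0.2698 0.021 ]
stand [ 0.8116 -0.1082  0.03  ] [ 0.8122 -0.1076  0.0302]
stand [ 0.7987 -0.0962  0.282 ] [ 0.7956 -0.0993  0.2808]
rack corners [[0.6387203103419303, -0.21019315458162438], [0.6408694599561062, -0.24656791751030732], [0.551621744539231, -0.21688622650665423], [0.5523623115505742, -0.2603501249879925]]
rackbisc [[0.5935429687718266, -0.2050254652556872], [0.5958686120921974, -0.2654415670051362], [0.5945708381859056, -0.23447889408784503]]
```

View pics/crop1.png

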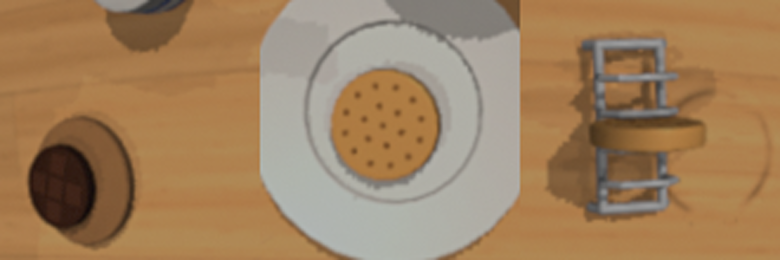

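The crop confirms the chocolate, base biscuit and standing biscuit were outlined correctly, and their sizes fit (radii 28, 30 and 84 mm). Next I move over the chocolate for a closer look.

```bash
echo '{"dx":[0,0,0,0,0,0,0,0,-0.003,0,0],"dy":[-0.04,-0.04,-0.04,-0.04,-0.04,-0.04,-0.04,-0.04,-0.024,0,0],"dz":[0,0,0.01,0.02,0.02,0.02,0.02,0.02,0.03,0,0],"yaw":[0,0,0,0,0,0,0,0,0,0,0],"finger_gap":[1,1,1,1,1,1,1,1,1,1,1]}' | python3 nudge.py
python3 - <<'E'
from h import *
im,T=shot('wrist','w2');print(T)
hsv=cv2.cvtColor(im,cv2.COLOR_BGR2HSV);V=hsv[...,2]
m=(V<85)&(hsv[...,1]>120);k=np.zeros_like(m);k[130:275,200:350]=1
c=blob(m&k);P=onz('wrist',c,.021,T);print('choc',circle(P),P.min(0),P.max(0),c.min(0),c.max(0))
h=np.linalg.inv(T)@np.r_[circle(P)[0],.021,1];print('tool',h)
E
```

```text
t: 3.15
eef_pos: [0.565, 0.2326, 0.1404]
tool_rot: [0.001, 1.0, -0.0, -0.001]
contact_force: [0.5, -0.3, 1.6]
gripper_width: 0.998
grasp_force: 0.0
[[ 1.     -0.0008 -0.0016  0.565 ]
 [-0.0008 -1.     -0.0018  0.2326]
 [-0.0016  0.0018 -1.      0.1404]
 [ 0.      0.      0.      1.    ]]
choc (array([0.5643, 0.2483]), np.float64(0.027577589471245438)) [0.5362 0.2211 0.021 ] [0.5924 0.2766 0.021 ] [222 167] [288 232]
tool [-0.0005 -0.016   0.1194  1.    ]
```

View pics/w2.png

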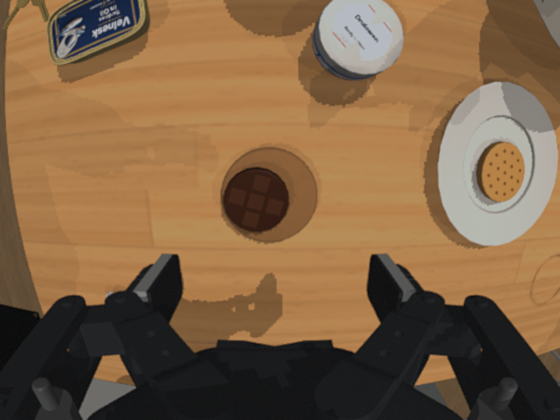

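The chocolate is at (255,200), off-centre on its coaster, and the fingers straddle it with clear space on both sides. I descend and grip.

```bash
echo '{"dx":[0,0,0,0,0,0,0,0,0],"dy":[-0.016,0,0,0,0,0,0,0,0],"dz":[0,0.03,0.03,0.03,0.025,0.012,0.005,0,0],"yaw":[0,0,0,0,0,0,0,0,0],"finger_gap":[1,1,1,1,1,1,1,1,1]}' | python3 nudge.py 25
python3 - <<'E'
from h import *
im,T=shot('wrist','w3');print(T)
hsv=cv2.cvtColor(im,cv2.COLOR_BGR2HSV);V=hsv[...,2]
cv2.imwrite('pics/w3c.png',im[100:360,80:480])
E
```

```text
t: 4.1
eef_pos: [0.566, 0.2506, 0.0107]
tool_rot: [-0.001, 1.0, -0.0, 0.001]
contact_force: [0.1, 0.3, -0.0]
gripper_width: 0.998
grasp_force: 0.0
[[ 1.     -0.0005  0.0021  0.566 ]
 [-0.0005 -1.      0.001   0.2506]
 [ 0.0021 -0.001  -1.      0.0107]
 [ 0.      0.      0.      1.    ]]
```

View pics/w3c.png

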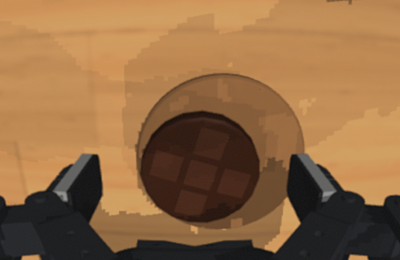

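The chocolate is centred between the fingers, about 2 mm to the right. I shift 2 mm, lower slightly and close.

```bash
echo '{"dx":[-0.001,0,0,0,0,0,0],"dy":[0.002,0,0,0,0,0,0],"dz":[0.002,0,0,0,0,0,0],"yaw":[0,0,0,0,0,0,0],"finger_gap":[1,0.6,0.5,0.5,0.5,0.5,0.5]}' | python3 nudge.py 25
```

```text
t: 4.85
eef_pos: [0.564, 0.2481, 0.0078]
tool_rot: [0.0, 1.0, -0.0, 0.0]
contact_force: [-2.2, -1.1, 5.7]
gripper_width: 0.642
grasp_force: 25.9
```

Gripped (0.642 open, about 55 mm). I lift, move to just short of the plate, and measure the base biscuit close up.

```bash
echo '{"dx":[0,0,0,0,0,0,0,0,0,0,0,0],"dy":[0,0,0,0.02,0.04,0.045,0.045,0.045,0.04,0.013,0,0],"dz":[-0.01,-0.03,-0.04,-0.04,-0.02,0,0,0,0,0,0,0],"yaw":[0,0,0,0,0,0,0,0,0,0,0,0],"finger_gap":[0.5,0.5,0.5,0.5,0.5,0.5,0.5,0.5,0.5,0.5,0.5,0.5]}' | python3 nudge.py
cat > base.py <<'E'
from h import *
import sys
im,T=shot('wrist',sys.argv[1]);z=float(sys.argv[2]);print(T)
hsv=cv2.cvtColor(im,cv2.COLOR_BGR2HSV);H,S,V=cv2.split(hsv)
m=(S<80)&(V>70);k=np.zeros_like(m)
k[20:400,60:500]=1
c=blob(m&k)
hull=np.zeros(m.shape,np.uint8);cv2.fillPoly(hull,[cv2.convexHull(c)],1)
c2=blob((S>100)&(V>60)&(cv2.erode(hull,np.ones((21,21)))>0),(np.array([274,160])))
P=onz('wrist',c2,z,T);ctr,r=circle(P);print('base',ctr,r,c2.min(0),c2.max(0));print('tool offset',np.linalg.inv(T)@np.r_[ctr,z,1])
cv2.polylines(im,[c2.reshape(-1,1,2)],True,(0,255,0));cv2.imwrite(f'pics/{sys.argv[1]}m.png',im)
E
python3 base.py w4 .017
```

```text
t: 6.05
eef_pos: [0.564, 0.0017, 0.1476]
tool_rot: [-0.001, 1.0, 0.0, 0.0]
contact_force: [-0.8, 0.4, -0.3]
gripper_width: 0.641
grasp_force: 26.8
[[ 1.      0.001   0.0005  0.564 ]
 [ 0.001  -1.      0.0012  0.0017]
 [ 0.0005 -0.0012 -1.      0.1476]
 [ 0.      0.      0.      1.    ]]
base [0.5932 0.0032] 0.0298590054934689 [238 128] [308 197]
tool offset [ 0.0291 -0.0013  0.1306  1.    ]
```

View pics/w4m.png

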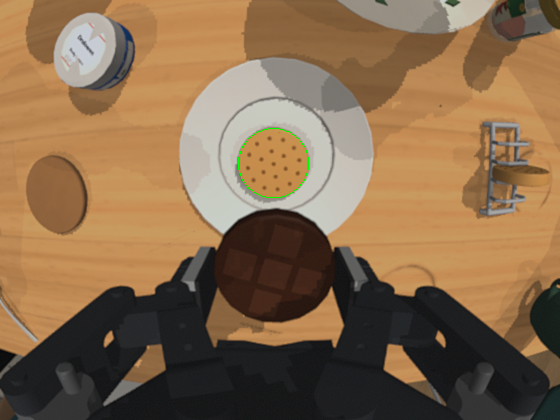

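The base biscuit is outlined well, at (273,162) with a radius of 29.9 mm, and the chocolate is in hand at (274,265). I now measure where the chocolate sits in the tool frame.

```bash
cat > inhand.py <<'E'
from h import *
import sys
# disc held in hand: contour centre on plane tool z = zt
im=cv2.imread(f'pics/{sys.argv[1]}.png');zt=float(sys.argv[2]);vlo,vhi=int(sys.argv[3]),int(sys.argv[4])
H,S,V=cv2.split(cv2.cvtColor(im,cv2.COLOR_BGR2HSV))
m=(S>100)&(V<vhi)&(V>vlo);k=np.zeros_like(m);k[205:335,205:345]=1
c=blob(cv2.morphologyEx((m&k).astype(np.uint8),cv2.MORPH_OPEN,np.ones((3,3))))
T=np.diag([1.,-1,-1,1]);P=onz('wrist',c,-zt,T);P[:,1]*=-1
print('in tool',circle(P),P.min(0),P.max(0),c.min(0),c.max(0))
top=P[(abs(P[:,1])<.02)];print('front/back half fit',circle(top))
E
python3 inhand.py w4 -0.013 20 110
```

```text
in tool (array([ 0.0006, -0.0002]), np.float64(0.027553723252625728)) [-0.027  -0.0274  0.013 ] [0.0287 0.0271 0.013 ] [214 210] [334 321]
front/back half fit (array([ 0.0006, -0.0002]), np.float64(0.027801795363125423))
```

```bash
echo '{"dx":[0.0285,0,0,0,0,0,0,0,0],"dy":[-0.001,0,0,0,0,0,0,0,0],"dz":[0,0.03,0.03,0.03,0.02,0.01,0.005,0,0],"yaw":[0,0,0,0,0,0,0,0,0],"finger_gap":[0.5,0.5,0.5,0.5,0.5,0.5,0.5,0.5,0.5]}' | python3 nudge.py
```

```text
t: 7.0
eef_pos: [0.5932, 0.0016, 0.0233]
tool_rot: [-0.0, 1.0, 0.0, 0.001]
contact_force: [-0.6, 0.7, -0.5]
gripper_width: 0.637
grasp_force: 26.8
```

```bash
for i in 1 2 3; do echo '{"dx":[0],"dy":[0],"dz":[0.001],"yaw":[0],"finger_gap":[0.5]}' | python3 nudge.py | sed -n 2,4p; done
```

```text
eef_pos: [0.5933, 0.0012, 0.0225]
tool_rot: [-0.0, 1.0, -0.0, 0.001]
contact_force: [-1.1, 0.3, -0.9]
eef_pos: [0.593, 0.001, 0.0211]
tool_rot: [-0.0, 1.0, -0.0, 0.001]
contact_force: [-0.1, 0.7, -0.7]
eef_pos: [0.5927, 0.001, 0.0197]
tool_rot: [0.0, 1.0, -0.0, 0.0]
contact_force: [-0.2, -0.4, -0.3]
```

```bash
echo '{"dx":[0,0],"dy":[-0.0018,0],"dz":[0.001,0.001],"yaw":[0,0],"finger_gap":[0.5,0.5]}' | python3 nudge.py ; for i in 1 2; do echo '{"dx":[0],"dy":[0],"dz":[0.001],"yaw":[0],"finger_gap":[0.5]}' | python3 nudge.py | sed -n 2,4p; done
```

```text
t: 7.5
eef_pos: [0.5924, 0.0032, 0.0173]
tool_rot: [-0.0, 1.0, 0.0, 0.0]
contact_force: [0.1, -0.1, -0.3]
gripper_width: 0.64
grasp_force: 26.8
eef_pos: [0.5923, 0.003, 0.0162]
tool_rot: [-0.0, 1.0, -0.0, -0.0]
contact_force: [0.6, 1.0, 0.1]
eef_pos: [0.5924, 0.003, 0.0157]
tool_rot: [0.0, 1.0, -0.0, -0.0]
contact_force: [-3.6, 0.3, 13.8]
```

Contact made at the expected height. I release, rise and check centring.

```bash
echo '{"dx":[0,0,0,0,0,0,0,0,0,0,0],"dy":[0,0,0,0,0,0,0,0,0,0,0],"dz":[-0.0005,0,0,0,-0.01,-0.03,-0.04,-0.03,0,0,0],"yaw":[0,0,0,0,0,0,0,0,0,0,0],"finger_gap":[0.5,0.75,0.8,0.8,0.85,1,1,1,1,1,1]}' | python3 nudge.py | sed -n 2,5p
python3 - <<'E'
from h import *
im,T=shot('wrist','w5');print(T)
H,S,V=cv2.split(cv2.cvtColor(im,cv2.COLOR_BGR2HSV))
k=np.zeros(V.shape,bool);k[110:290,190:360]=1
c=blob((V<110)&(S>100)&k);P=onz('wrist',c,.029,T);print('choc',circle(P),c.min(0),c.max(0))
hull=cv2.convexHull(c).reshape(-1,2)
c=blob((S>80)&k);P=onz('wrist',c,.017,T);print('outer',circle(P),c.min(0),c.max(0))
c=blob((S<70)&(V>70)&(np.indices(V.shape)[0]<400));h=cv2.convexHull(c)[:,0];print('plate hull',circle(onz('wrist',h,.016,T)))
cv2.imwrite('pics/w5c.png',cv2.resize(im[100:300,150:400],(750,600)))
E
```

```text
eef_pos: [0.5916, 0.0027, 0.1251]
tool_rot: [0.0, 1.0, -0.0, -0.001]
contact_force: [0.2, -1.4, 1.1]
gripper_width: 1.003
[[ 1.     -0.0002 -0.0015  0.5916]
 [-0.0002 -1.     -0.0002  0.0027]
 [-0.0015  0.0002 -1.      0.1251]
 [ 0.      0.      0.      1.    ]]
choc (array([0.5936, 0.0033]), np.float64(0.027013987071870586)) [237 169] [309 238]
outer (array([0.593 , 0.0031]), np.float64(0.030388637826199872)) [237 163] [311 238]
plate hull (array([0.5991, 0.0008]), np.float64(0.08467679272955628))
```

View pics/w5c.png

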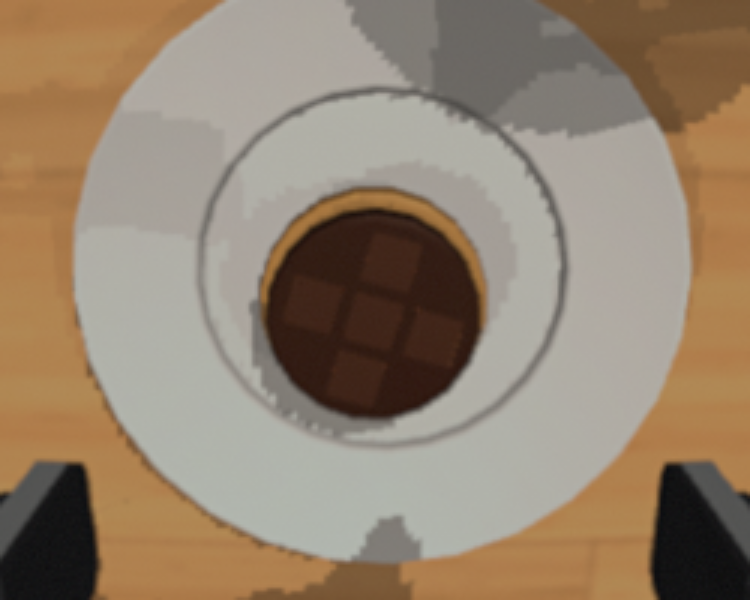

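The chocolate sits centred on the biscuit (within about 1 mm). I move to the rack.

```bash
echo '{"dx":[0,0,0,0,0,0,0,0,0,0],"dy":[0,0.04,0.045,0.045,0.045,0.045,0.018,0,0,0],"dz":[-0.04,-0.01,0,0,0,0,0,0,0,0],"yaw":[0,0,0,0,0,0,0,0,0,0],"finger_gap":[1,1,1,1,1,1,1,1,1,1]}' | python3 nudge.py | sed -n 1,4p
python3 - <<'E'
from h import *
im,T=shot('wrist','w6');print(T,bot.get_obs()['q'])
cv2.imwrite('pics/w6c.png',cv2.resize(im[80:280,170:370],(600,600)))
E
```

```text
t: 9.85
eef_pos: [0.5926, -0.2324, 0.1753]
tool_rot: [-0.001, 1.0, 0.001, -0.0]
contact_force: [0.4, 1.1, 1.4]
[[ 1.      0.0029 -0.0006  0.5926]
 [ 0.0029 -1.      0.0016 -0.2324]
 [-0.0006 -0.0016 -1.      0.1753]
 [ 0.      0.      0.      1.    ]] [ 0.4265  0.4779 -0.2035  1.6938  0.1106  0.9818 -1.3841]
```

View pics/w6c.png

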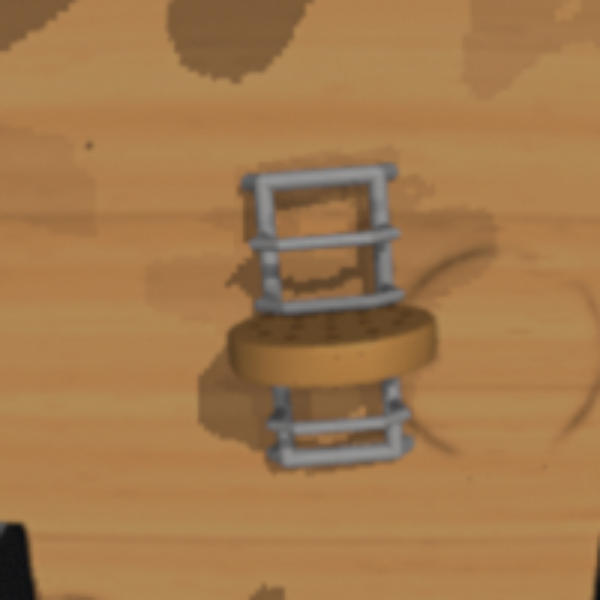

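The rack biscuit appears in the crop at about rows 340–385 and columns 230–437. The rack is turned about 0.075 rad. Its top edge gives me the grasp point.

Run:
```python
from h import *
im=cv2.imread('pics/w6.png');T=pose()
f=lambda a:np.array(a)/3.+[170,80]
print('top rim',onz('wrist',f([(333,340),(333,385)]),.07,T))
print('ends',onz('wrist',f([(232,350),(437,335)]),.039,T))
q=onz('wrist',f([(250,183),(390,172),(275,460),(408,443)]),.034,T);print(q)
r=onz('wrist',f([(255,305),(403,297),(272,427),(408,414)]),.034,T);print('mid arches',r,r.mean(0))
r=onz('wrist',f([(325,301),(340,420)]),.034,T);print(r,r.mean(0))
```

```text
top rim [[ 0.6013 -0.2374  0.07  ]
 [ 0.5891 -0.2375  0.07  ]]
ends [[ 0.591  -0.2082  0.039 ]
 [ 0.5959 -0.2687  0.039 ]]
[[ 0.64   -0.2136  0.034 ]
 [ 0.6434 -0.2543  0.034 ]
 [ 0.5547 -0.2204  0.034 ]
 [ 0.5605 -0.2616  0.034 ]]
mid arches [[ 0.6036 -0.2148  0.034 ]
 [ 0.6063 -0.2588  0.034 ]
 [ 0.5655 -0.2196  0.034 ]
 [ 0.5699 -0.2613  0.034 ]] [ 0.5863 -0.2386  0.034 ]
[[ 0.6049 -0.2356  0.034 ]
 [ 0.5679 -0.2405  0.034 ]] [ 0.5864 -0.238   0.034 ]
```

```bash
echo '{"dx":[0.0026,0,0,0,0,0,0,0,0,0,0,0,0,0,0,0],"dy":[0.0056,0,0,0,0,0,0,0,0,0,0,0,0,0,0,0],"dz":[0,0,0,0,0,0,0,0,0,0,0,0,0.03,0.03,0,0],"yaw":[0,-0.1496,-0.1496,-0.1496,-0.1496,-0.1496,-0.1496,-0.1496,-0.1496,-0.1496,-0.1496,-0.1496,0,0,0,0],"finger_gap":[0.6,0.6,0.6,0.6,0.6,0.6,0.6,0.6,0.6,0.6,0.6,0.6,0.6,0.6,0.6,0.6]}' | python3 nudge.py | sed -n 1,5p
python3 - <<'E'
from h import *
im,T=shot('wrist','w7');print(T)
print('target in tool',np.linalg.inv(T)@[.5952,-.238,.07,1])
cv2.imwrite('pics/w7c.png',cv2.resize(im[120:340,150:400],(625,550)))
E
```

```text
t: 11.5
eef_pos: [0.5951, -0.2404, 0.1161]
tool_rot: [-0.0, 0.68, 0.733, -0.0]
contact_force: [0.3, -0.3, 0.4]
gripper_width: 0.599
[[-0.0751  0.9972 -0.0005  0.5951]
 [ 0.9972  0.0751  0.0004 -0.2404]
 [ 0.0004 -0.0005 -1.      0.1161]
 [ 0.      0.      0.      1.    ]]
target in tool [0.0024 0.0003 0.0461 1.    ]
```

View pics/w7c.png

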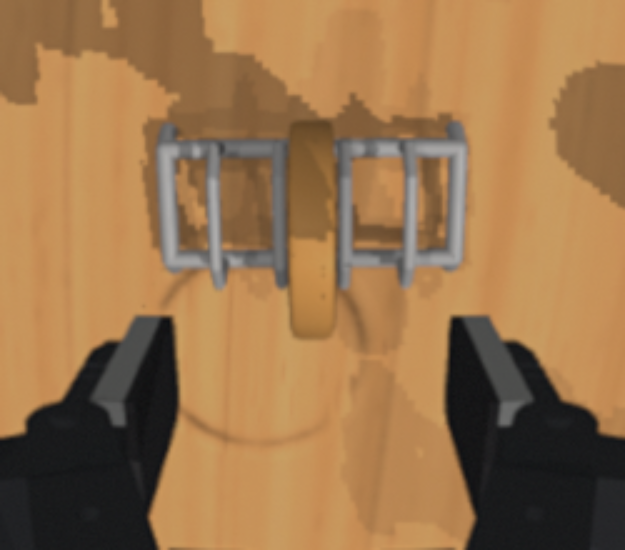

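The biscuit is centred between the fingers (column 312 in the crop) and square to them. I descend and pinch.

```bash
echo '{"dx":[0.002,0,0,0,0,0,0,0,0,0],"dy":[0,0,0,0,0,0,0,0,0,0],"dz":[0.02,0.03,0.02,0.004,0,0,0,0,0,0],"yaw":[0,0,0,0,0,0,0,0,0,0],"finger_gap":[0.6,0.6,0.6,0.6,0.4,0.2,0,0,0,0]}' | python3 nudge.py 25 | sed -n 1,9p
```

```text
t: 12.55
eef_pos: [0.5961, -0.2391, 0.0435]
tool_rot: [0.001, 0.68, 0.733, 0.001]
contact_force: [0.1, 0.5, 6.1]
gripper_width: 0.133
grasp_force: 32.6
```

```bash
echo '{"dx":[0,0,0,0,0,0,0,0,0,0,0,0,0,0,0,0],"dy":[0,0,0,0,0,0,0,0,0,0,0,0,0,0,0,0],"dz":[-0.01,-0.03,-0.04,-0.02,0,0,0,0,0,0,0,0,0,0,0,0],"yaw":[0,0,0,0.07,0.15,0.15,0.15,0.15,0.15,0.15,0.15,0.15,0.15,0.15,0.075,0],"finger_gap":[0,0,0,0,0,0,0,0,0,0,0,0,0,0,0,0]}' | python3 nudge.py | sed -n 1,9p;  echo '{"dx":[-0.023,-0.023,-0.023,-0.023,-0.023,-0.023,0,0,0,0],"dy":[-0.035,-0.035,-0.035,-0.035,-0.035,-0.034,0,0,0,0],"dz":[0,0,0,0,0.02,0.03,0.03,0.01,0,0],"yaw":[0,0,0,0,0,0,0,0,0,0],"finger_gap":[0,0,0,0,0,0,0,0,0,0]}' | python3 nudge.py | sed -n 1,9p
```

```text
t: 14.15
eef_pos: [0.5948, -0.2384, 0.1424]
tool_rot: [-0.0, 1.0, 0.0, 0.0]
contact_force: [-0.1, 0.2, -0.9]
gripper_width: 0.134
grasp_force: 31.6
t: 15.15
eef_pos: [0.4583, -0.0311, 0.0532]
tool_rot: [0.0, 1.0, -0.0, 0.001]
contact_force: [0.2, -0.4, -0.3]
gripper_width: 0.132
grasp_force: 31.6
```

```bash
echo '{"dx":[0,0,0],"dy":[0,0,0],"dz":[0.01,0.005,0],"yaw":[0,0,0],"finger_gap":[0,0,0]}' | python3 nudge.py | sed -n 2,4p;for i in 1 2 3 4; do echo '{"dx":[0],"dy":[0],"dz":[0.001],"yaw":[0],"finger_gap":[0]}' | python3 nudge.py | sed -n '2p;4p'; done
```

```text
eef_pos: [0.4568, -0.0307, 0.0369]
tool_rot: [0.0, 1.0, -0.0, -0.0]
contact_force: [0.2, 0.3, 0.2]
eef_pos: [0.4572, -0.0305, 0.0363]
contact_force: [0.6, 0.2, -0.4]
eef_pos: [0.4573, -0.0304, 0.0355]
contact_force: [-1.6, 0.1, 12.2]
eef_pos: [0.4575, -0.0304, 0.0353]
contact_force: [-6.1, 0.7, 27.1]
eef_pos: [0.4577, -0.0304, 0.0352]
contact_force: [-5.3, -0.6, 24.5]
```

The biscuit stands on the free strip. I open a little, then tip it over with one finger while the other finger catches it. I have used all my picture views, so from here I rely on numbers only.

```bash
echo '{"dx":[0,0,0,0],"dy":[0,0,0,0],"dz":[-0.002,-0.001,0,0],"yaw":[0,0,0,0],"finger_gap":[0.2,0.35,0.35,0.35]}' | python3 nudge.py | sed -n 1,9p; echo '{"dx":[0,0,0,0,0,0,0,0],"dy":[-0.004,-0.004,-0.004,-0.004,-0.004,-0.004,0,0],"dz":[0,0,0,0,0,0,0,0],"yaw":[0,0,0,0,0,0,0,0],"finger_gap":[0.35,0.35,0.35,0.35,0.35,0.35,0.35,0.35]}' | python3 nudge.py | sed -n 1,9p
python3 - <<'E'
from h import *
im,T=shot('wrist','w8');print(T[:3,3])
H,S,V=cv2.split(cv2.cvtColor(im,cv2.COLOR_BGR2HSV))
print('row medians V / S / H, cols 180..370 step 8')
for r in (190,220,250,280,310):
    print(r,'V',V[r-1:r+2,180:372:8].mean(0).astype(int),'S',S[r-1:r+2,180:372:8].mean(0).astype(int))
E
```

```text
t: 16.25
eef_pos: [0.4569, -0.0304, 0.0362]
tool_rot: [-0.0, 1.0, 0.0, -0.0]
contact_force: [1.0, 0.3, -0.6]
gripper_width: 0.35
grasp_force: 0.0
t: 17.05
eef_pos: [0.4571, -0.0063, 0.0363]
tool_rot: [0.0, 1.0, 0.0, 0.0]
contact_force: [0.2, 1.1, 0.5]
gripper_width: 0.347
grasp_force: 0.1
[ 0.4571 -0.0063  0.0363]
row medians V / S / H, cols 180..370 step 8
190 V [177 176 175 176 176 176 175 176 176 176 175 170 157 141 136 163 169 169
 169 187 169 168 168 170] S [140 141 141 141 141 141 142 141 141 140 142 143 140 143 142 141 140 139
 139 140 139 141 140 141]
220 V [175 175 175 175 175 172 173 175 177 121 141 142 150 128 127 138 138 131
 173 177 172 179 188 189] S [142 141 142 142 142 143 143 141 141 139 159 159 158 156 157 158 157 159
 139 140 139 139 139 139]
250 V [184 184 183 183 176 174  89  77 121 142 147 139 117 128 129  84  19  90
 166 183 177 177 178 182] S [141 142 142 142 142 142   4   4 152 157 157 157 159 155 157 153  31   5
 127 144 144 144 142 143]
280 V [185 186 110  30  29  42 124  21 113 131 143 128 128 129  89  98  19  37
 120  30  30  38 181 184] S [140 140 122  20  26   9   3  11 157 157 158 157 155 156 156 154  21   2
   2  14  22  52 141 142]
310 V [ 36  30  30  29  30  29  25  23 130 128 127 109 101  98 131 132 162  30
  29  30  30  29  29  30] S [ 18  28  20  23  20  22  23  17 136 138 137 154 155 153 137 137 139   8
  22  19  23  20  23  31]
```

The saturation channel separates the biscuit (S about 157) from the table (about 141). The data show it leaning on the left finger as planned. I now open while lowering, so it lies down gently.

```bash
cat > st.py <<'E'
from h import *
import sys
im,T=shot('wrist',sys.argv[1]);S=cv2.GaussianBlur(cv2.cvtColor(im,cv2.COLOR_BGR2HSV),(3,3),0)[...,1]
V=cv2.cvtColor(im,cv2.COLOR_BGR2HSV)[...,2]
m=cv2.morphologyEx(((S>149)&(V>55)).astype(np.uint8),cv2.MORPH_CLOSE,np.ones((5,5)));m=cv2.morphologyEx(m,cv2.MORPH_OPEN,np.ones((5,5)));k=np.zeros_like(m);k[100:390,150:420]=1
c=cv2.convexHull(blob(m&k))[:,0];z=float(sys.argv[2]);P=onz('wrist',c,z,T)
print('px',c.min(0),c.max(0),'area',cv2.contourArea(c),'xy',P.min(0)[:2],P.max(0)[:2],'circle',circle(P),'resid',np.std(np.linalg.norm(P[:,:2]-circle(P)[0],axis=1)))
print('tool',np.linalg.inv(T)@np.r_[circle(P)[0],z,1],'TCP',T[:3,3])
E
echo '{"dx":[0,0,0,0,0],"dy":[-0.002,-0.002,-0.002,-0.002,0],"dz":[0.002,0.002,0.002,0.002,0],"yaw":[0,0,0,0,0],"finger_gap":[0.37,0.39,0.41,0.42,0.42]}' | python3 nudge.py | sed -n 1,9p;python3 st.py w9 .012
echo '{"dx":[0,0,0,0,0,0,0],"dy":[0,0,0,0,0,0,0],"dz":[0.003,0.003,0.003,0.003,0.003,0,0],"yaw":[0,0,0,0,0,0,0],"finger_gap":[0.46,0.5,0.54,0.58,0.62,0.65,0.65]}' | python3 nudge.py | sed -n 1,9p;python3 st.py w10 .012
```

```text
t: 17.6
eef_pos: [0.4569, 0.002, 0.028]
tool_rot: [-0.0, 1.0, 0.0, -0.0]
contact_force: [-0.2, 0.3, 0.3]
gripper_width: 0.421
grasp_force: 0.0
px [236 194] [334 317] area 9177.5 xy [ 0.4121 -0.0298] [0.4857 0.0231] circle (array([ 0.4488, -0.0073]), np.float64(0.033878185385847526)) resid 0.003460036142867246
tool [-0.0081  0.0094  0.016   1.    ] TCP [0.4569 0.002  0.028 ]
t: 18.35
eef_pos: [0.457, 0.0016, 0.0132]
tool_rot: [0.0, 1.0, 0.0, -0.0]
contact_force: [0.7, 0.6, -0.1]
gripper_width: 0.649
grasp_force: 0.0
px [218 191] [340 308] area 11197.0 xy [ 0.4284 -0.0302] [0.4907 0.0293] circle (array([ 0.4594, -0.001 ]), np.float64(0.03077143146162681)) resid 0.0004462837902489953
tool [0.0024 0.0026 0.0012 1.    ] TCP [0.457  0.0016 0.0132]
```

The biscuit is nearly flat (circle fit radius 30.8 mm, residual 0.45 mm). I keep opening, then lift clear so that it is fully released.

```bash
echo '{"dx":[0,0,0,0,0,0,0,0],"dy":[0,0,0,0,0,0,0,0],"dz":[0,0.001,0.001,0.001,0.001,0.001,0,0],"yaw":[0,0,0,0,0,0,0,0],"finger_gap":[0.7,0.75,0.8,0.85,0.9,1,1,1]}' | python3 nudge.py | sed -n 1,9p;python3 st.py w11 .012
echo '{"dx":[0,0,0,0,0,0],"dy":[0,0,0,0,0,0],"dz":[-0.03,-0.04,-0.04,0,0,0],"yaw":[0,0,0,0,0,0],"finger_gap":[1,1,1,1,1,1]}' | python3 nudge.py | sed -n 1,9p;python3 st.py w12 .012
```

```text
t: 19.2
eef_pos: [0.457, 0.0017, 0.0083]
tool_rot: [-0.0, 1.0, 0.0, -0.0]
contact_force: [-0.4, -0.9, -0.6]
gripper_width: 0.999
grasp_force: 0.0
px [217 193] [343 313] area 11955.0 xy [ 0.4285 -0.0313] [0.4909 0.0291] circle (array([ 0.4594, -0.001 ]), np.float64(0.03085981069324199)) resid 0.00043305668309840447
tool [ 0.0024  0.0026 -0.0037  1.    ] TCP [0.457  0.0017 0.0083]
t: 19.85
eef_pos: [0.4562, 0.0014, 0.1175]
tool_rot: [0.0, 1.0, 0.0, -0.001]
contact_force: [0.1, 0.2, -0.5]
gripper_width: 1.001
grasp_force: 0.0
px [240 162] [315 237] area 4456.0 xy [ 0.4281 -0.0309] [0.4894 0.029 ] circle (array([ 0.4588, -0.0008]), np.float64(0.030577594540984247)) resid 0.00031453673708387194
tool [0.0028 0.0022 0.1055 1.    ] TCP [0.4562 0.0014 0.1175]
```

Flat and free at (0.459, -0.001), consistent from two heights. I regrasp it round the rim.

```bash
echo '{"dx":[0.0025,0,0,0,0,0,0],"dy":[0.0024,0,0,0,0,0,0],"dz":[0.03,0.04,0.03,0.01,0.006,0,0],"yaw":[0,0,0,0,0,0,0],"finger_gap":[1,1,1,1,1,1,1]}' | python3 nudge.py 25 | sed -n 1,9p;python3 st.py w13 .012
```

```text
t: 20.6
eef_pos: [0.4603, -0.0007, 0.0031]
tool_rot: [-0.0, 1.0, 0.0, 0.001]
contact_force: [-1.1, 0.3, -1.1]
gripper_width: 0.999
grasp_force: 0.0
px [210 203] [340 324] area 12370.5 xy [ 0.4285 -0.0313] [0.491  0.0294] circle (array([ 0.4595, -0.0011]), np.float64(0.030873963364741113)) resid 0.0004636402726989477
tool [-0.0008  0.0004 -0.0089  1.    ] TCP [ 0.4603 -0.0007  0.0031]
```

```bash
echo '{"dx":[-0.0008,0,0,0,0,0,0,0],"dy":[0.0004,0,0,0,0,0,0,0],"dz":[0.002,0.002,0,0,0,0,0,0],"yaw":[0,0,0,0,0,0,0,0],"finger_gap":[1,1,0.8,0.65,0.55,0.55,0.55,0.55]}' | python3 nudge.py 25 | sed -n 1,9p
echo '{"dx":[0,0,0,0,0,0.04,0.04,0.02,0,0,0],"dy":[0,0,0,0,0,0,0,-0.004,0,0,0],"dz":[-0.005,-0.02,-0.04,-0.04,-0.03,-0.01,0,0,0,0,0],"yaw":[0,0,0,0,0,0,0,0,0,0,0],"finger_gap":[0.55,0.55,0.55,0.55,0.55,0.55,0.55,0.55,0.55,0.55,0.55]}' | python3 nudge.py | sed -n 1,9p;python3 st.py w14 -1
```

```text
t: 21.45
eef_pos: [0.4588, -0.0012, -0.0013]
tool_rot: [0.0, 1.0, 0.0, 0.0]
contact_force: [-2.5, -0.3, 6.3]
gripper_width: 0.71
grasp_force: 25.6
t: 22.55
eef_pos: [0.5572, 0.0027, 0.143]
tool_rot: [0.0, 1.0, 0.0, -0.001]
contact_force: [-0.5, 0.2, 1.0]
gripper_width: 0.714
grasp_force: 27.4
px [208 204] [340 327] area 12884.5 xy [-0.3319 -0.2917] [0.2805 0.3006] circle (array([-0.0257,  0.0035]), np.float64(0.30324120348614175)) resid 0.0039188502561086766
tool [-0.581  -0.0016  1.144   1.    ] TCP [0.5572 0.0027 0.143 ]
```

```bash
cat > rel.py <<'E'
from h import *
import sys
im,T=shot('wrist',sys.argv[1]);zt=T[2,3]+.0133
hsv=cv2.cvtColor(im,cv2.COLOR_BGR2HSV);V=hsv[...,2];S=cv2.GaussianBlur(hsv,(3,3),0)[...,1];rows,cols=np.indices(V.shape)
m=cv2.morphologyEx(((S>149)&(V>55)).astype(np.uint8),cv2.MORPH_CLOSE,np.ones((5,5)));m=cv2.morphologyEx(m,cv2.MORPH_OPEN,np.ones((5,5)))
box=(rows>198)&(rows<335)&(cols>200)&(cols<350)
c=cv2.convexHull(blob(m*box))[:,0];P=onz('wrist',c,zt,T);b,r=circle(P);print('held',b,r,np.std(np.linalg.norm(P[:,:2]-b,axis=1)))
box=(rows>80)&(rows<203)&(cols>210)&(cols<340)
c=blob((V<110)&(hsv[...,1]>100)&box);P=onz('wrist',c,.029,T);h,r=circle(P);print('choc',h,r,c.min(0),c.max(0))
Ti=np.linalg.inv(T);print('move tool',(Ti@np.r_[h,.029,1]-Ti@np.r_[b,zt,1])[:3],T[:3,3])
E
python3 rel.py w15
```

```text
held [0.5578 0.0027] 0.03063396176764132 0.0004080028840123276
choc [0.5928 0.0033] 0.02680568699451199 [238 124] [308 190]
move tool [ 0.0351 -0.0006  0.1274] [0.5573 0.0026 0.1431]
```

```bash
echo '{"dx":[0.0353,0,0,0,0,0,0,0,0],"dy":[-0.0006,0,0,0,0,0,0,0,0],"dz":[0,0.03,0.03,0.03,0.012,0.005,0,0,0],"yaw":[0,0,0,0,0,0,0,0,0],"finger_gap":[0.55,0.55,0.55,0.55,0.55,0.55,0.55,0.55,0.55]}' | python3 nudge.py | sed -n 1,9p; echo '{"dx":[0],"dy":[0],"dz":[0.001],"yaw":[0],"finger_gap":[0.55]}' | python3 nudge.py|sed -n '2p;4p'
```

```text
t: 23.55
eef_pos: [0.595, 0.0035, 0.0377]
tool_rot: [-0.0, 1.0, 0.0, 0.001]
contact_force: [0.2, -0.0, -0.8]
gripper_width: 0.708
grasp_force: 27.4
eef_pos: [0.5949, 0.0035, 0.0364]
contact_force: [0.1, 0.1, -0.2]
```

```bash
echo '{"dx":[-0.002,0,0,0],"dy":[0,0,0,0],"dz":[0.002,0.002,0.002,0],"yaw":[0,0,0,0],"finger_gap":[0.55,0.55,0.55,0.55]}' | python3 nudge.py|sed -n '2,4p'; for i in 1 2 3; do echo '{"dx":[0],"dy":[0],"dz":[0.001],"yaw":[0],"finger_gap":[0.55]}' | python3 nudge.py|sed -n '2p;4p';done
```

```text
eef_pos: [0.5918, 0.0035, 0.0289]
tool_rot: [0.0, 1.0, 0.0, -0.0]
contact_force: [0.4, -0.7, 0.8]
eef_pos: [0.5921, 0.0035, 0.0282]
contact_force: [-0.2, -0.1, -0.6]
eef_pos: [0.5922, 0.0035, 0.0279]
contact_force: [-5.6, -1.5, 16.1]
eef_pos: [0.5922, 0.0035, 0.0278]
contact_force: [-7.7, -0.3, 23.3]
```

Contact at the expected height (0.0278). I release gently and rise.

```bash
echo '{"dx":[0,0,0,0,0,0,0,-0.02,0,0,0],"dy":[0,0,0,0,0,0,0,0,0,0,0],"dz":[-0.0015,0,0,0,-0.01,-0.03,-0.04,-0.03,0,0,0],"yaw":[0,0,0,0,0,0,0,0,0,0,0],"finger_gap":[0.55,0.75,0.85,0.85,0.9,1,1,1,1,1,1]}' | python3 nudge.py | sed -n 1,9p
python3 st.py w16 .041
python3 - <<'E'
from h import *
im=cv2.imread('pics/w16.png');T=pose()
H,S,V=cv2.split(cv2.cvtColor(im,cv2.COLOR_BGR2HSV));rows,cols=np.indices(V.shape)
c=blob((S<70)&(V>70)&(rows<400)&(rows>30));h=cv2.convexHull(c)[:,0];print('plate',circle(onz('wrist',h,.016,T)))
k=(rows>90)&(rows<260)&(cols>190)&(cols<360)
c=blob((V<90)&(S>110)&k);P=onz('wrist',c,.023,T);print('dark',c.min(0),c.max(0),P.min(0),P.max(0))
c=blob((S>100)&k);print('stack outline',c.min(0),c.max(0))
E
```

```text
t: 25.45
eef_pos: [0.5717, 0.0033, 0.1371]
tool_rot: [0.0, 1.0, 0.0, -0.001]
contact_force: [0.9, -0.5, -0.1]
gripper_width: 1.004
grasp_force: 0.0
px [235 139] [312 217] area 4741.5 xy [ 0.5637 -0.0249] [0.6234 0.0331] circle (array([0.593 , 0.0038]), np.float64(0.02960341966766053)) resid 0.0005002511791982238
tool [ 0.0214 -0.0004  0.0961  1.    ] TCP [0.5717 0.0033 0.1371]
plate (array([0.5989, 0.0009]), np.float64(0.08451731680062069))Traceback (most recent call last):
  File "<stdin>", line 6, in <module>
  File "h.py", line 28, in blob
    return max(cs,key=cv2.contourArea)[:,0]
           ~~~^^^^^^^^^^^^^^^^^^^^^^^^
ValueError: max() iterable argument is empty
```

The stack is centred: the top is at (0.593, 0.004), the chocolate and base are at (0.593, 0.003), and the plate has not moved.

```bash
python3 -c "
from station import bot
print(bot.hand_in())"
```

```text
the job is handed in; nothing more can be done
None
```

The biscuit sandwich is finished and handed in at about 25 s: by the wrist camera, the three layers are centred within about 1 mm and the plate hasn't moved; I didn't re-measure the mug, teaspoon and pot afterwards.

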